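# Open the violin-fittings box whose catch may hold

## Robot

A 7-joint arm with a two-finger parallel gripper is mounted at the origin on the work surface. World frame = base frame: x ahead of the robot, y to its left, z up, the work surface at z = 0. Lengths are in m, angles in rad, forces in N, time in s.
With the tool pointing down it reaches from about 0.4 to 0.9 m from the base axis. Payload 5.5 kg.
Tool frame: the origin (TCP) lies midway between the tips of the shut fingers; the grasp point (between the pads) lies 19 mm behind it (env.grip_depth is the distance from the TCP to the grasp point, in m); z points along the fingers, y is the line along which they close (so a half turn about z gives the same grasp; the last joint's range is limited). The gripper opens to 85 mm and grips with 20 to 120 N. Pads are 22 mm wide; open, the fingers measure 114 mm over their backs; the gripper's body (76 mm by 85 mm) begins 54 mm behind the grasp point. The pads swing forward as they close: fully open they stand 13 mm farther back than shut.
Start: joints at [1.536, 0.501, -0.427, 1.55, 0.221, 1.138, -0.21], TCP at [0.191, -0.621, 0.207] pointing down, gripper open.
Joint ranges: [-2.88, 2.88], [-0.31, 2.03], [-1.54, 1.56], [0.2, 2.42], [-1.41, 4.55], [0.19, 2.02], [-2.57, 2.57]. Speed limits (rad/s): [2.57, 2.57, 3.14, 3.14, 3.14, 3.14, 3.14].

## Interface

Orientations are given as a rotation vector (axis times angle).
In Python, from plant import state, optics, env gives the robot as it stands.
- The arm moves only by the tool send_rows, never from a script. Its argument "deltas" is a list of rows, each a list of 7 numbers: the opening, from 0 (shut) to 1 (fully open), then the shift along the world's x, y, z in mm, then the turn, a rotation vector about the world's x, y, z in degrees. In form: [[jaw, tx, ty, tz, wx, wy, wz], ...]. A call has exactly 10 rows; each row shifts and turns the commanded pose from where the row before left it; what a row does not reach is not made up. A row lasts 1/12 s, in which the tool goes at most 41.7 mm and 7.16 degrees, less where a joint would pass 70% of its speed; a pose out of reach is approached as far as the arm can. A call with a gripper value outside its range is refused whole. The fingers move at their own pace and stop on an object; "squeeze" is the grip in N (left out, the last holds). Time passes only in rows, so rows that do not move let the fingers close, or fill a call up. It gives the time, the measured TCP pose, the force, the opening and the grip force at its end, in the units of the state.
- state(): the state, without advancing time (a new reading comes with each control period).
- optics.get_image(name): name is "scene" or "top"; returns the picture (400x640x3 uint8, red, green, blue); there is no depth.
- optics.camera_info(name): a dict with "intrinsics" (3x3 intrinsics, pixels), "xyz" and "rotation" of the camera in the world. Camera axes: x right, y down, z forward; pixel columns grow to the right and rows downward; lengths in m; the calibration is good to about 2 mm. A picture is of the moment at which its call begins. camera_info takes no time and is no camera call.
- env.job_done(): hands the job in; it is judged then, once.
Trained networks look in the newest picture that a camera, given by its name, has taken for a name from the list of things; names that differ only in an ending like _2 or _b are one class to them, and where a whole thing is asked for, a point or a joint stands for the part that bears it (a point fixed in the world has none). Each returns a list of dicts, best first, with "confidence" (0 to 1); they miss things now and then, are a little off and sometimes report something else, mostly with a low value. They report only what shows in the picture. A call takes as long as a camera call.
- optics.masks_of(camera, query): "pixels" (400x640 bool, what is visible of it) and "position" ([column, row] as shares, 0 to 1, of the picture: columns of its width, rows of its height, amid what is visible of it).
- optics.place_of(camera, query): "position" ([column, row] as shares, 0 to 1, of the picture: columns of its width, rows of its height: a listed point, or the origin of a listed thing).
The state is a dict: "clock": time; "joint_positions": joint angles; "qvel": joint speeds; "effort": joint torques, N m; "ee_pos": TCP position; "ee_rot": TCP orientation; "force": force on the tool from outside, world axes, zero at the start; "ft_torque": the same for the moment, N m; "finger_gap": opening from 0.0 (shut) to 1.0 (fully open); "finger_force": force on a finger pad.
Only numpy, scipy, OpenCV 4.12 (cv2) and the standard library are available. Lean on these libraries where they do the work, as an engineer would, in place of code of your own. Each camera call takes 0.05 s, during which the arm holds its last target. There are 200 camera calls.

## Task

Open the wooden fittings box on the bench: its lid catch sometimes holds and sometimes does not, and it looks the same from outside. First, leaving the brass slide on top of the lid alone, give the lid an upward tug (the round brass pull at its front is there for that) to learn whether it is caught; if it is, do not wrench it but free it by pushing the slide along its track, away from the pull, as far as it goes. Then raise the lid to about 55 degrees and finish while still holding it up there with the gripper (it falls shut by itself), leaving the other things on the bench undisturbed.

Things in the scene. Friction and masses are not known exactly. Their poses are not given: they have to be found in the camera images.
- box: Brown wooden box, 180 deep (x) x 280 wide (y) x 85 mm high without its lid, fixed to the bench. Origin: centre of its underside. Its own -x face is its front, turned roughly towards the robot; z up.
- lid (a joint): Lid angle in rad: 0 shut, growing as the front edge rises, stop at 1.35. Wooden panel 186 x 288 x 14 mm, about 0.5 kg, lying on the box (top face 99 mm above the bench), hinged along the box's far (+x) upper edge; it falls shut when let go. When the catch holds, the lid rises only about 0.045 rad (roughly 10 mm at the pull) and then stops firmly; when it does not, the lid rises freely. Unfelt from outside, it is one or the other by chance.
- pull (a point): Centre of the lid's pull: an upright brass disc 26 mm across and 16 mm thick (thickness along the box's y: grip its two flat faces along y, from above), standing 28 mm out from the middle of the lid's front edge on a short 8 mm stem. Lid shut: box frame (-124, 0, 92) mm. Moves with the lid, 214 mm from the hinge line. Axes as the lid.
- hinge (a point): Middle of the lid's hinge line, box frame (90, 0, 85) mm; the lid turns about the y axis here.
- catch (a joint): Slide of the lid catch, in m: 0 at the end nearer the pull, 0.022 at the far end (box +y direction). It starts at 0 to 0.004, takes about 2 N to push and stays where it is left. From about 0.013 on the catch cannot hold; below that it may.
- tab (a point): Top centre of the slide's upright brass thumb tab: 22 mm (x) x 14 mm (y) and reaching 34 mm above the lid, on the lid's top face near its front edge, left of the pull as seen by the robot. With slide and lid at 0: box frame (-60, 70, 133) mm. It moves along the box's +y.
- tongue: Brass tongue of the catch, carried by the slide, inside the box and out of sight below the slide; when caught it pulls up against a brass keeper in the box. Origin: on the lid's top face under the tab. More than 80 N between tongue and keeper counts as wrenching.
- jar: Bystander: glue jar 56 mm across, 85 mm high, beside the box on its -y side. Origin: centre of its underside.
- clamp: Bystander: wooden spool clamp 40 mm across, 85 mm high, standing beside the box on its +y side. Origin: centre of its underside.
- hammer: Bystander: hammer lying between robot and box, to the left.
- screwdriver: Bystander: screwdriver lying between robot and box, to the right.
- brush: Bystander: brush lying at the right.
- mug: Bystander: white mug 76 mm across, 90 mm high, at the right. Origin: centre of its underside.
- block: Bystander: wooden sanding block 110 x 60 x 40 mm at the left. Origin: centre of its underside.

How it is judged:
By the outcome, as a careful person would: the job done as asked, in the order asked, and still so for the second after the job is handed in, while the arm keeps its last pose, push and grip.
It also fails if it takes over 51 s, if anything falls off the work surface, if the arm or the gripper's body presses on something with over 40 N, if the wrist force passes 120 N, or if a joint passes its speed limit or range.

## Working session

There is one attempt and no reset: what is moved stays moved. The work goes in short steps, Python scripts to look and compute and a tool call to move; the robot and the scene stay as the last step left them, time stands still between calls to the robot, and variables do not carry over. Pictures are saved under pics/ and viewed, at most 10 in all, crops included, and the job is handed in when it is done.

Besides the shell and the picture viewer there is one more tool, called after "Emit:" in YAML: its name, and indented under it one key for each argument. send_rows: Moves the arm, as the interface text tells. Its arguments: {"type":"object","properties":{"deltas":{"type":"array"},"squeeze":{"type":"number"}},"required":["deltas"]}

```bash
mkdir -p pics; cat > h.py <<'E'
import numpy as np, cv2
from plant import state, optics, env
def cam(n):
    c=optics.camera_info(n); return np.array(c["intrinsics"]),np.array(c["xyz"]),np.array(c["rotation"])
def ray(n,p):
    K,t,R=cam(n); d=R@np.linalg.inv(K)@np.array([p[0]*640,p[1]*400,1]); return t,d
def atz(n,p,z):
    t,d=ray(n,p); return t+d*(z-t[2])/d[2]
def proj(n,X):
    K,t,R=cam(n); q=K@(R.T@(np.array(X)-t)); return q[:2]/q[2]
def tri(ps):
    A=np.zeros((3,3));b=np.zeros(3)
    for n,p in ps:
        t,d=ray(n,p);d=d/np.linalg.norm(d);M=np.eye(3)-np.outer(d,d);A+=M;b+=M@t
    return np.linalg.solve(A,b)
def save(n,f):
    cv2.imwrite(f,cv2.cvtColor(optics.get_image(n),cv2.COLOR_RGB2BGR))
E
python3 - <<'E'
from h import *
save("scene","pics/s1.png");save("top","pics/t1.png")
Z=dict(pull=.092,hinge=.085,tab=.133,box=0,jar=0,clamp=0,mug=0)
for q in Z:
    for c in("scene","top"):
        for r in optics.place_of(c,q)[:2]:
            p=r["position"]; print(q,c,round(r["confidence"],2),(np.array(p)*[640,400]).round(0),atz(c,p,Z[q]).round(4))
for c in("scene","top"): print(cam(c)[1:])
print(state())
E
```

```text
Traceback (most recent call last):
  File "h.py", line 8, in atz
    t,d=ray(n,p); return t+d*(z-t[2])/d[2]
                                      ~^^^
IndexError: invalid index to scalar variable.
```

View pics/s1.png

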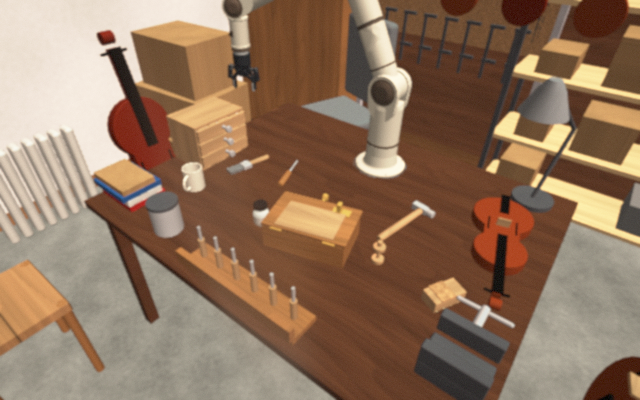

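View pics/t1.png

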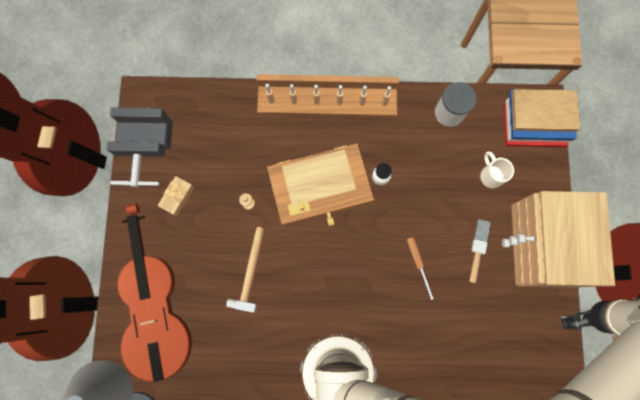

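The top view shows the box at about (320,184), the pull at (331,219) and the slide and tab at (300,208). The jar is at (382,174), the clamp at (247,201), the hammer at (250,270) and the screwdriver at (420,268). The rotation field is probably a rotation vector.

```bash
sed -i 's/,np.array(c\["rotation"\])$/,Rot.from_rotvec(c["rotation"]).as_matrix() if np.ndim(c["rotation"])==1 else np.array(c["rotation"])/; 1a from scipy.spatial.transform import Rotation as Rot' h.py
python3 - <<'E'
from h import *
print(optics.camera_info("top"),optics.camera_info("scene")["rotation"])
Z=dict(pull=.092,hinge=.085,tab=.133,box=0,jar=0,clamp=0,lid=0.099)
for q in Z:
    best=[]
    for c in("scene","top"):
        for r in optics.place_of(c,q)[:2]:
            p=r["position"]; print(q,c,round(r["confidence"],2),(np.array(p)*[640,400]).round(0),atz(c,p,Z[q]).round(4))
            if r["confidence"]>.4 and c not in [b[0] for b in best]: best.append((c,p))
    if len(best)==2: print("  tri",tri(best).round(4))
m=optics.masks_of("top","lid")[0]["pixels"]
c=np.argwhere(m)[:,::-1].astype(np.float32); r=cv2.minAreaRect(c); print(r)
for b in cv2.boxPoints(r): print(atz("top",b/[640,400],.099).round(4))
print(state())
E
```

```text
{'intrinsics': array([[485.61872646,   0.        , 327.42930578],
       [  0.        , 485.61872646, 207.56352128],
       [  0.        ,   0.        ,   1.        ]]), 'xyz': array([0.21898726, 0.04380158, 1.53685989]), 'rotation': array([-2.14736782,  2.10517484, -0.19979694])} [-1.09038779 -2.25772207  1.11029179]
pull scene 0.97 [327. 200.] [0.4594 0.0448 0.092 ]
pull top 0.62 [328. 223.] [0.4409 0.0402 0.092 ]
  tri [0.4444 0.0378 0.0792]
hinge scene 0.76 [305. 236.] [0.6448 0.0962 0.085 ]
hinge scene 0.72 [442. 300.] [0.6096 0.5394 0.085 ]
hinge top 0.86 [312. 156.] [0.6514 0.0921 0.085 ]
  tri [0.6486 0.0949 0.0878]
tab scene 0.59 [340. 206.] [0.4999 0.1289 0.133 ]
tab top 0.57 [300. 206.] [0.4838 0.1224 0.133 ]
  tri [0.4867 0.122  0.1213]
box scene 0.59 [314. 235.] [0.5504 0.0623 0.    ]
box top 0.69 [322. 192.] [0.5575 0.0609 0.    ]
box top 0.64 [249. 204.] [0.5134 0.2948 0.    ]
  tri [0.5552 0.0629 0.0043]
jar scene 0.89 [257. 223.] [ 0.6265 -0.1407  0.    ]
jar top 0.65 [381. 178.] [ 0.607  -0.1297  0.    ]
jar top 0.38 [301. 202.] [0.5215 0.1261 0.    ]
  tri [ 0.6156 -0.1387 -0.0089]
clamp scene 0.61 [378. 259.] [0.5098 0.2932 0.    ]
clamp scene 0.61 [194. 187.] [ 0.6264 -0.4956  0.    ]
clamp top 0.62 [249. 204.] [0.5121 0.2949 0.    ]
clamp top 0.21 [328. 224.] [0.4514 0.0391 0.    ]
  tri [0.5117 0.2944 0.0023]Traceback (most recent call last):
  File "<stdin>", line 7, in <module>
ValueError: it knows: block, box, brush, clamp, hammer, hinge, jar, mug, pull, screwdriver, tab, tongue
```

```bash
cat >> h.py <<'E'
def box2w(pose,P):
    x,y,a=pose;c,s=np.cos(a),np.sin(a);P=np.array(P,float)
    return P@np.array([[c,s,0],[-s,c,0],[0,0,1]])+[x,y,0]
E
python3 - <<'E'
from h import *
from scipy.optimize import least_squares
L=[("pull","scene",327,200),("pull","top",328,223),("hinge","scene",305,236),("hinge","top",312,156),("tab","scene",340,206),("tab","top",300,206),("box","scene",314,235),("box","top",322,192)]
B=dict(pull=(-.124,0,.092),hinge=(.09,0,.085),tab=(-.06,.07,.133),box=(0,0,0))
f=lambda q:np.concatenate([proj(c,box2w(q,B[n]))-(u,v) for n,c,u,v in L])
r=least_squares(f,[.555,.062,.2],loss="soft_l1");print(r.x,r.fun.round(1))
im=cv2.cvtColor(optics.get_image("top"),cv2.COLOR_RGB2BGR)
im2=cv2.cvtColor(optics.get_image("scene"),cv2.COLOR_RGB2BGR)
out=[]
for n,I,(u,v,w,h) in(("top",im,(255,135,130,100)),("scene",im2,(250,180,130,100))):
    I=cv2.resize(I[v:v+h,u:u+w],None,fx=6,fy=6,interpolation=cv2.INTER_CUBIC)[:300*2]
    for sh in[[(-.096,-.144,.099),(.09,-.144,.099),(.09,.144,.099),(-.096,.144,.099)],[(-.067,.07,.133),(-.053,.07,.133)],[(-.137,0,.092),(-.111,0,.092)]]:
        p=np.array([(proj(n,box2w(r.x,s))-(u,v))*6 for s in sh]).astype(np.int32)
        cv2.polylines(I,[p],True,(0,255,0),1)
    cv2.imwrite(f"pics/fit_{n}.png",I)
for n in B: print(n,box2w(r.x,B[n]).round(4))
s=state();print({k:np.round(s[k],3) for k in s})
print(Rot.from_rotvec(s["ee_rot"]).as_matrix().round(3),env.grip_depth)
E
```

```text
[0.56106087 0.06921015 0.26253719] [ 1.1 -3.2  0.7 -0.1 -1.8 -0.1  0.   1.   1.1 -3.3  0.5 -0.5  0.   2.9
 -2.8 -1.5]
pull [0.4413 0.037  0.092 ]
hinge [0.648  0.0926 0.085 ]
tab [0.4849 0.1212 0.133 ]
box [0.5611 0.0692 0.    ]
{'clock': np.float64(0.85), 'joint_positions': array([ 1.536,  0.501, -0.427,  1.55 ,  0.221,  1.138, -0.21 ]), 'qvel': array([-0.001, -0.001,  0.001, -0.001,  0.001,  0.001, -0.   ]), 'effort': array([-1.0000e-03, -5.6933e+01, -5.8100e+00, -2.8133e+01,  1.3000e-02,
        2.0000e-03, -0.0000e+00]), 'ee_pos': array([ 0.191, -0.621,  0.207]), 'ee_rot': array([3.107, 0.466, 0.   ]), 'force': array([ 0.19 , -0.916,  1.241]), 'ft_torque': array([-0.023, -0.012, -0.007]), 'finger_force': np.float64(0.0), 'finger_gap': np.float64(1.001)}
[[ 0.956  0.293  0.   ]
 [ 0.293 -0.956 -0.   ]
 [ 0.     0.    -1.   ]] 0.0187
```

View pics/fit_top.png

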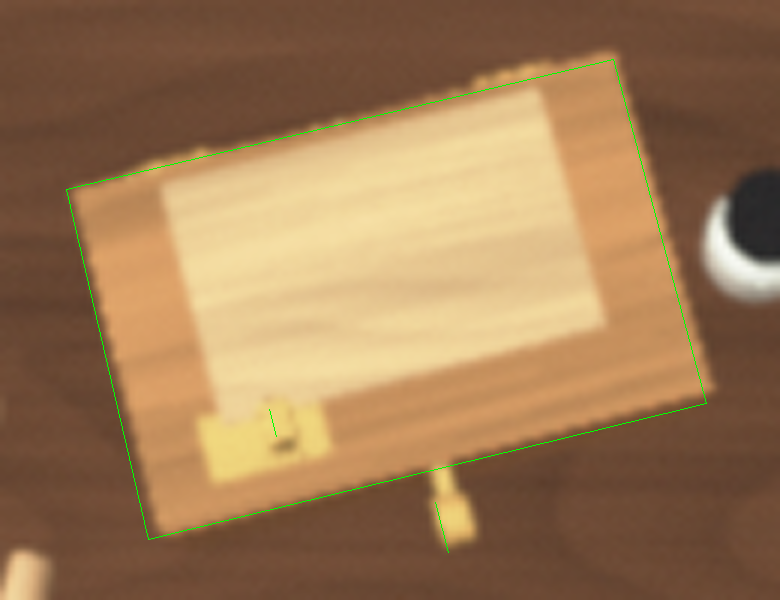

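View pics/fit_scene.png

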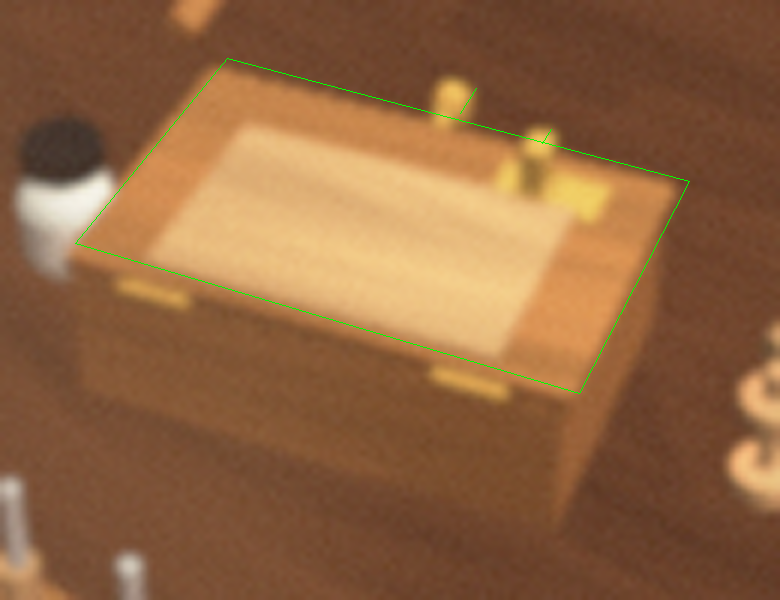

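The top crop's lid corners are at (72,190), (614,55), (714,392) and (160,535), with the pull at (455,518). The scene crop's are at (216,66), (678,190), (575,395) and (75,243), with the pull at (453,100). The outline needs a few mm of shift, so I'll refit.

```bash
python3 - <<'E'
from h import *
from scipy.optimize import least_squares
C=[(.09,.144,.099),(.09,-.144,.099),(-.096,-.144,.099),(-.096,.144,.099),(-.124,0,.092)]
T=np.array([(72,190),(614,55),(714,392),(160,535),(455,516)])/6+(255,135)
S=np.array([(75,243),(216,66),(678,190),(575,395),(453,100)])/6+(250,180)
S=np.array([S[3],S[0],S[1],S[2],S[4]]); 
# scene order: C0 far-left(+y), C1 far-right(-y), C2 near -y, C3 near +y
S=np.array([(575,395),(75,243),(216,66),(678,190),(453,100)])/6+(250,180)
for use in("t","s","ts"):
    f=lambda q:np.concatenate([(proj(c,box2w(q,p))-u) for c,U in(("top",T),("scene",S)) if c[0] in use for p,u in zip(C,U)])
    r=least_squares(f,[.555,.062,.26],loss="soft_l1");print(use,r.x.round(4),r.fun.round(1))
    for n,p in dict(pull=C[4],tab=(-.06,.07,.133)).items(): print(n,box2w(r.x,p).round(4))
E
```

```text
t [0.5644 0.0659 0.2803] [-0.1 -0.3  0.3 -0.9  0.2 -0.  -0.1  0.4 -0.3  0.6]
pull [0.4453 0.0316 0.092 ]
tab [0.4874 0.1166 0.133 ]
s [0.5658 0.0669 0.2752] [-0.2  0.  -1.4  0.9  0.  -0.7  0.4 -1.5  0.8  0.4]
pull [0.4465 0.0332 0.092 ]
tab [0.4891 0.118  0.133 ]
ts [0.5647 0.0661 0.2787] [-0.1 -0.4  0.3 -0.9  0.1 -0.  -0.2  0.2 -0.4  0.5 -0.  -0.4 -1.3  0.8
 -0.1 -0.8  0.3 -1.8  0.7  0.2]
pull [0.4455 0.032  0.092 ]
tab [0.4878 0.1169 0.133 ]
```

Emit:
send_rows:
  deltas:
    - [1,0,25,4,0,0,-1.1]
    - [1,0,30,4,0,0,0]
    - [1,0,30,0,0,0,0]
    - [1,0,30,0,0,0,0]
    - [1,0,30,0,0,0,0]
    - [1,0,30,0,0,0,0]
    - [1,10,30,0,0,0,0]
    - [1,15,30,0,0,0,0]
    - [1,20,30,0,0,0,0]
    - [1,20,30,0,0,0,0]
  squeeze: 30

```text
clock: 1.68
ee_pos: [0.2559, -0.3252, 0.215]
ee_rot: [3.11, 0.434, -0.0]
force: [2.1, -0.6, 0.3]
finger_gap: 0.998
finger_force: 0.0
```

Emit:
send_rows:
  deltas:
    - [1,20,30,0,0,0,0]
    - [1,20,30,0,0,0,0]
    - [1,20,30,0,0,0,0]
    - [1,20,35,0,0,0,0]
    - [1,20,35,0,0,0,0]
    - [1,20,35,0,0,0,0]
    - [1,20,35,0,0,0,0]
    - [1,20,30,0,0,0,0]
    - [1,10,30,0,0,0,0]
    - [1,0,0,0,0,0,0]

```text
clock: 2.52
ee_pos: [0.4282, -0.0296, 0.2157]
ee_rot: [-3.107, -0.45, -0.006]
force: [-0.0, 0.2, 0.6]
finger_gap: 0.997
finger_force: 0.0
```

Emit:
send_rows:
  deltas:
    - [1,8,30,0,0,0,-0.5]
    - [1,9,31,0,0,0,0]
    - [1,0,0,-20,0,0,0]
    - [1,0,0,-30,0,0,0]
    - [1,0,0,-20,0,0,0]
    - [1,0,0,0,0,0,0]
    - [1,0,0,0,0,0,0]
    - [1,0,0,0,0,0,0]
    - [1,0,0,0,0,0,0]
    - [1,0,0,0,0,0,0]

```text
clock: 3.35
ee_pos: [0.4439, 0.0244, 0.146]
ee_rot: [3.112, 0.422, 0.004]
force: [-0.3, 0.7, -0.6]
finger_gap: 1.002
finger_force: 0.0
```

```bash
python3 - <<'E'
from h import *
print(state()["ee_pos"],state()["ee_rot"])
out=[]
for n,(u,v) in(("top",(265,150)),("scene",(270,150))):
    I=cv2.cvtColor(optics.get_image(n),cv2.COLOR_RGB2BGR)[v:v+100,u:u+120]
    out.append(cv2.resize(I,None,fx=5,fy=5,interpolation=cv2.INTER_CUBIC)[:,:400] if 0 else cv2.resize(I,(400,333)))
cv2.imwrite("pics/near.png",np.hstack(out))
E
```

```text
[0.44390768 0.02439554 0.14603442] [3.11210222 0.42167995 0.00393563]
```

View pics/near.png

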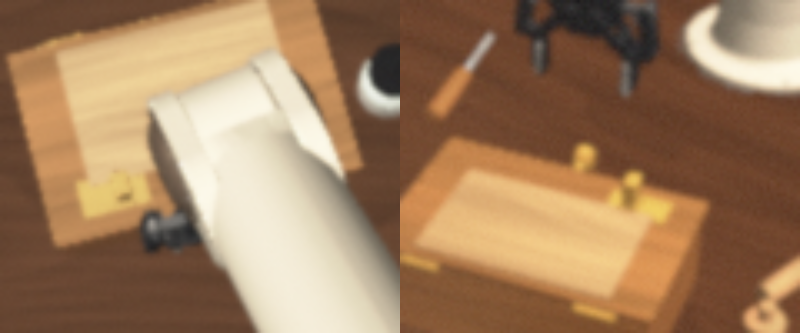

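The picture shows the open fingers above the pull, straddling it, with pull and tab untouched (scene crop: fingers at (540,60) and (628,85), pull at (585,155)). I'll centre, descend and grip.

Emit:
send_rows:
  deltas:
    - [1,1.5,7.5,0,0,0,0.4]
    - [1,0,0,-15,0,0,0]
    - [1,0,0,-20,0,0,0]
    - [1,0,0,-20,0,0,0]
    - [1,0,0,-18,0,0,0]
    - [1,0,0,0,0,0,0]
    - [0.5,0,0,0,0,0,0]
    - [0.4,0,0,0,0,0,0]
    - [0.35,0,0,0,0,0,0]
    - [0.35,0,0,0,0,0,0]

```text
clock: 4.28
ee_pos: [0.4453, 0.0322, 0.0728]
ee_rot: [3.111, 0.433, 0.003]
force: [0.7, -0.2, 0.3]
finger_gap: 0.457
finger_force: 0.0
```

Emit:
send_rows:
  deltas:
    - [0,0,0,0,0,0,0]
    - [0,0,0,0,0,0,0]
    - [0,0,0,0,0,0,0]
    - [0,0,0,0,0,0,0]
    - [0,0,0,0,0,0,0]
    - [0,0,0,0,0,0,0]
    - [0,0,0,0,0,0,0]
    - [0,0,0,0,0,0,0]
    - [0,0,0,0,0,0,0]
    - [0,0,0,0,0,0,0]

```text
clock: 5.12
ee_pos: [0.4449, 0.0314, 0.0725]
ee_rot: [3.11, 0.433, 0.002]
force: [-1.0, -1.9, 5.9]
finger_gap: 0.174
finger_force: 30.8
```

Gripped. Now a gentle tug.

Emit:
send_rows:
  deltas:
    - [0,0,0,2,0,0,0]
    - [0,0,0,2,0,0,0]
    - [0,0,0,2,0,0,0]
    - [0,0,0,1,0,0,0]
    - [0,0,0,0,0,0,0]
    - [0,0,0,0,0,0,0]
    - [0,0,0,0,0,0,0]
    - [0,0,0,0,0,0,0]
    - [0,0,0,0,0,0,0]
    - [0,0,0,0,0,0,0]

```text
clock: 5.95
ee_pos: [0.4454, 0.0316, 0.0791]
ee_rot: [3.111, 0.433, 0.003]
force: [5.6, -3.0, -4.2]
finger_gap: 0.174
finger_force: 29.8
```

Emit:
send_rows:
  deltas:
    - [0,0,0,1,0,0,0]
    - [0,0,0,1,0,0,0]
    - [0,0,0,1,0,0,0]
    - [0,0,0,1,0,0,0]
    - [0,0,0,1,0,0,0]
    - [0,0,0,1,0,0,0]
    - [0,0,0,0,0,0,0]
    - [0,0,0,0,0,0,0]
    - [0,0,0,0,0,0,0]
    - [0,0,0,0,0,0,0]

```text
clock: 6.78
ee_pos: [0.4461, 0.0319, 0.0853]
ee_rot: [3.111, 0.433, 0.005]
force: [6.3, -1.7, -4.4]
finger_gap: 0.174
finger_force: 29.6
```

Emit:
send_rows:
  deltas:
    - [0,0,0,1,0,0,0]
    - [0,0,0,1,0,0,0]
    - [0,0,0,1,0,0,0]
    - [0,0,0,1,0,0,0]
    - [0,0,0,1,0,0,0]
    - [0,0,0,1,0,0,0]
    - [0,0,0,1,0,0,0]
    - [0,0,0,0,0,0,0]
    - [0,0,0,0,0,0,0]
    - [0,0,0,0,0,0,0]

```text
clock: 7.62
ee_pos: [0.447, 0.0321, 0.0925]
ee_rot: [-3.111, -0.433, -0.008]
force: [8.0, -0.9, -5.2]
finger_gap: 0.169
finger_force: 29.3
```

```bash
python3 - <<'E'
from h import *
a=0.2787; s=state(); print(s["ee_pos"],s["force"])
u,v=250,150
I=cv2.cvtColor(optics.get_image("scene"),cv2.COLOR_RGB2BGR)[v:v+110,u:u+140]
cv2.imwrite("pics/tug.png",cv2.resize(I,(700,550),interpolation=cv2.INTER_CUBIC))
# arc plan in box x / z from lid angle th for pull, cumulative mm
p0=np.array([-.214,.007])
for d in(0,5,10,15,20,25,30,35,40,45,50,55):
    t=np.radians(d);x=p0[0]*np.cos(t)+p0[1]*np.sin(t)-p0[0];z=-p0[0]*np.sin(t)+p0[1]*np.cos(t)-p0[1]
    print(d,(np.array([x*np.cos(a),x*np.sin(a),z])*1000).round(1))
E
```

```text
[0.44703584 0.03213627 0.09254075] [ 7.98170785 -0.85711889 -5.15445019]
0 [0. 0. 0.]
5 [ 1.4  0.4 18.6]
10 [ 4.3  1.2 37.1]
15 [ 8.8  2.5 55.1]
20 [14.7  4.2 72.8]
25 [22.1  6.3 89.8]
30 [ 30.9   8.9 106.1]
35 [ 41.1  11.8 121.5]
40 [ 52.5  15.  135.9]
45 [ 65.   18.6 149.3]
50 [ 78.6  22.5 161.4]
55 [ 93.2  26.7 172.3]
```

View pics/tug.png

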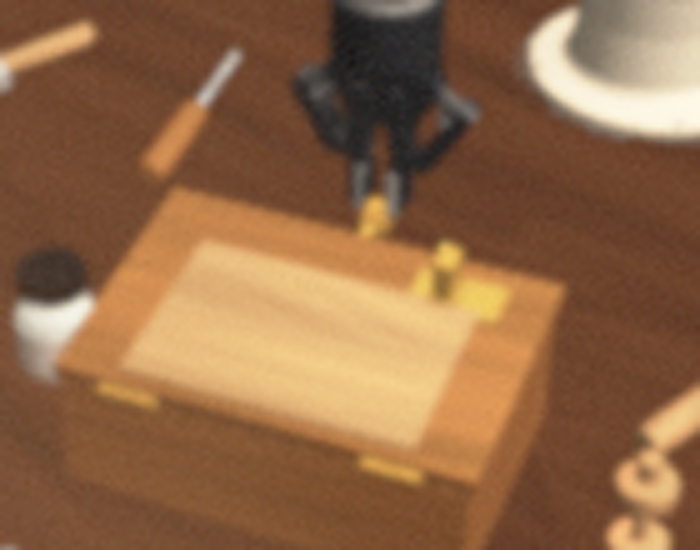

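The front-edge corners rose about 4 px, the pull is 20 mm up and the force is only about 5 N, with no stop. The catch isn't holding, so I'll leave the slide alone and follow the lid's arc.

Emit:
send_rows:
  deltas:
    - [0,1.3,0.4,8.5,0,0,0]
    - [0,1.4,0.4,8.6,0,0,0]
    - [0,2,0.6,9,0,0,0]
    - [0,2.5,0.7,9,0,0,0]
    - [0,2.7,0.8,8.9,0,0,0]
    - [0,3.2,0.9,8.8,0,0,0]
    - [0,3.5,1,8.6,0,0,0]
    - [0,3.9,1.1,8.4,0,0,0]
    - [0,4.2,1.2,8.3,0,0,0]
    - [0,4.6,1.4,8,0,0,0]
  squeeze: 40

```text
clock: 8.5
ee_pos: [0.4753, 0.0403, 0.1784]
ee_rot: [-3.112, -0.433, -0.005]
force: [8.2, -2.8, -8.9]
finger_gap: 0.158
finger_force: 39.0
```

Emit:
send_rows:
  deltas:
    - [0,5,1.4,7.8,0,0,0]
    - [0,5.2,1.5,7.6,0,0,0]
    - [0,5.6,1.6,7.3,0,0,0]
    - [0,5.8,1.6,7.1,0,0,0]
    - [0,6.1,1.8,6.8,0,0,0]
    - [0,6.4,1.8,6.6,0,0,0]
    - [0,6.7,1.9,6.2,0,0,0]
    - [0,6.9,2,5.9,0,0,0]
    - [0,7.2,2.1,5.6,0,0,0]
    - [0,7.4,2.1,5.3,0,0,0]

```text
clock: 9.33
ee_pos: [0.5358, 0.0579, 0.244]
ee_rot: [3.111, 0.433, -0.003]
force: [3.0, -2.5, -7.2]
finger_gap: 0.156
finger_force: 39.0
```

Emit:
send_rows:
  deltas:
    - [0,0,0,0,0,0,0]
    - [0,0,0,0,0,0,0]
    - [0,0,0,0,0,0,0]
    - [0,0,0,0,0,0,0]
    - [0,0,0,0,0,0,0]
    - [0,0,0,0,0,0,0]
    - [0,0,0,0,0,0,0]
    - [0,0,0,0,0,0,0]
    - [0,0,0,0,0,0,0]
    - [0,0,0,0,0,0,0]

```text
clock: 10.17
ee_pos: [0.5354, 0.0578, 0.2437]
ee_rot: [3.111, 0.433, -0.001]
force: [1.7, -4.2, -5.9]
finger_gap: 0.154
finger_force: 39.0
```

```bash
python3 - <<'E'
from h import *
q=(.5647,.0661,.2787); h=box2w(q,(.09,0,.085))
I=cv2.cvtColor(optics.get_image("scene"),cv2.COLOR_RGB2BGR)
u,v=230,100
r=optics.place_of("scene","pull"); 
for k in r[:2]: print("pull",k["confidence"],np.array(k["position"])*[640,400])
t=[x for x in (50,55,60)]
J=cv2.resize(I[v:v+150,u:u+180],None,fx=4,fy=4,interpolation=cv2.INTER_CUBIC)
for d in t:
    th=np.radians(d);L=lambda x,y,z:(x*np.cos(th)+z*np.sin(th)+.09,y,-x*np.sin(th)+z*np.cos(th)+.085)
    print(d,proj("scene",box2w(q,L(-.214,0,.007))))
    if d==55:
        P=[L(-.186,-.144,.014),L(0,-.144,.014),L(0,.144,.014),L(-.186,.144,.014)]
        cv2.polylines(J,[np.array([(proj("scene",box2w(q,p))-(u,v))*4 for p in P]).astype(np.int32)],True,(0,255,0),1)
cv2.imwrite("pics/open.png",J)
s=state();R=Rot.from_rotvec(s["ee_rot"]).as_matrix();g=s["ee_pos"]-R[:,2]*env.grip_depth
d=g-h;a=q[2];bx=d[0]*np.cos(a)+d[1]*np.sin(a);print("angle",np.degrees(np.arctan2(d[2],-bx)-np.arctan2(.007,.214)),np.hypot(bx,d[2]))
E
```

```text
pull 0.92 [316.608 173.32 ]
50 [318.53259283 170.14896934]
55 [316.78715471 169.66478475]
60 [314.87454722 169.68986205]
angle 53.96488557249496 0.2143782323506887
```

View pics/open.png

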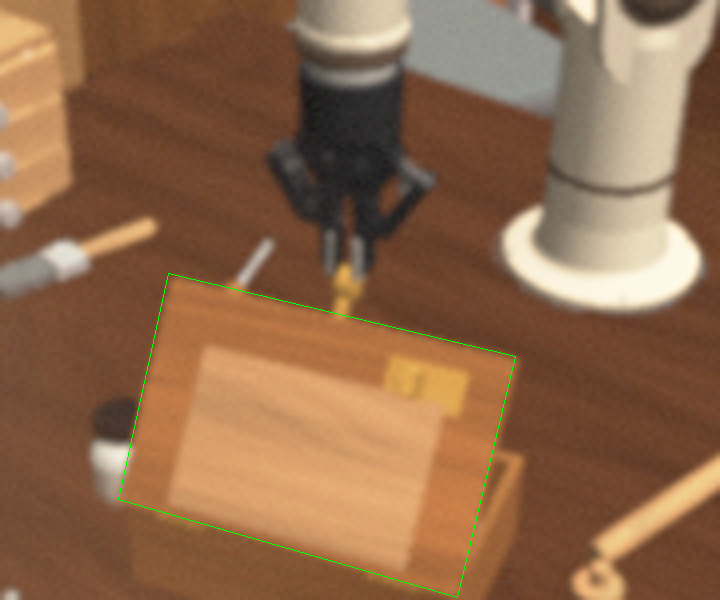

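The lid matches the 55° overlay, but the fingertips (350,272) seem to hold only the disc's top (347,280). I'll firm up the grip and check the geometry for slip.

Emit:
send_rows:
  deltas:
    - [0,0,0,0,0,0,0]
    - [0,0,0,0,0,0,0]
    - [0,0,0,0,0,0,0]
    - [0,0,0,0,0,0,0]
    - [0,0,0,0,0,0,0]
    - [0,0,0,0,0,0,0]
    - [0,0,0,0,0,0,0]
    - [0,0,0,0,0,0,0]
    - [0,0,0,0,0,0,0]
    - [0,0,0,0,0,0,0]

```text
clock: 11.1
ee_pos: [0.5354, 0.0578, 0.2437]
ee_rot: [3.111, 0.433, -0.001]
force: [2.3, -4.2, -6.0]
finger_gap: 0.155
finger_force: 39.0
```

```bash
python3 - <<'E'
from h import *
s=state();R=Rot.from_rotvec(s["ee_rot"]).as_matrix();p=s["ee_pos"]
K=lambda X:((proj("scene",X)-(230,100))*4).round(0)
print(K(p),K(p-R[:,2]*.0187),s["finger_gap"],s["force"],s["ft_torque"])
q=(.5647,.0661,.2787)
I=cv2.cvtColor(optics.get_image("scene"),cv2.COLOR_RGB2BGR)[140:190,285:350]
cv2.imwrite("pics/grip.png",cv2.resize(I,None,fx=10,fy=10,interpolation=cv2.INTER_CUBIC))
print((proj("scene",p)-(285,140))*10)
E
```

```text
[348. 299.] [349. 279.] 0.15457661606757153 [ 2.31200205 -4.19691435 -6.01038231] [-1.02269851 -0.37399671 -0.05819616]
[321.13302306 346.70998808]
```

View pics/grip.png

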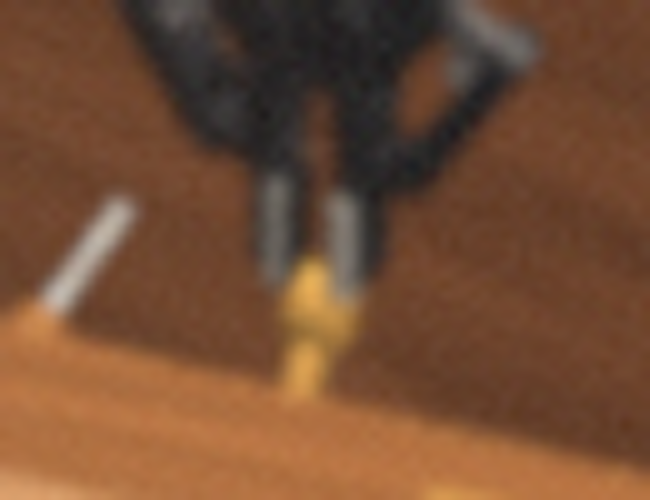

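The grip held steady through the extra second (gap 0.154–0.155, force constant). The fingertips, at about row 290, cover the disc's upper half, and the lid is at about 54–55°. The other things on the bench haven't been touched, so I'll hand in.

```bash
python3 -c "
from plant import env
print(env.job_done())"
```

```text
the job is handed in; nothing more can be done
None
```

The first tug showed the catch was not holding, so I left the slide alone, raised the lid to about 54–55° and handed in with the gripper still holding it; the grip is on the upper half of the pull and was steady, but I don't know the verdict.

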